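Pack a gift jar of toy cars at the shop counter

ROBOT

A 7-joint arm with a two-finger parallel gripper is mounted at the origin on the work surface. World frame = base frame: x ahead of the robot, y to its left, z up, the work surface at z = 0. Lengths are in mm, angles in rad, forces in N, time in s.
With the tool pointing down it reaches from about 400 to 875 mm from the base axis. Payload 19.3 kg.
Tool frame: the origin (TCP) lies at the very end of the fingers, on their centre line; the grasp point (between the pads) lies 19 mm behind it (grip_point_offset is the z of the grasp point in the tool frame, in mm); z points along the fingers, y is the line along which they close (so a half turn about z gives the same grasp; the last joint's range is limited). The gripper opens to 85 mm and grips with 20 to 120 N. Pads are 22 mm wide; open, the fingers measure 114 mm over their backs; the gripper's body (76 mm by 85 mm) begins 54 mm behind the grasp point. The pads swing forward as they close: fully open they stand 13 mm farther back than shut.
Start: joints at [1.197, 0.521, -0.036, 1.599, 0.021, 1.021, -0.113], TCP at [186.94, -596.379, 231.291] pointing down, gripper open.
Joint ranges: [-2.91, 2.91], [-0.3, 2.13], [-1.5, 1.42], [0.17, 2.43], [-1.26, 4.41], [0.16, 1.93], [-2.52, 2.52]. Speed limits (rad/s): [1.89, 1.89, 2.39, 2.39, 3.01, 3.01, 3.01].

INTERFACE

Orientations are given as a 3x3 rotation matrix whose columns are the frame's x, y, z axes.
In Python, from workcell import movep, movel, goto_joints, open_gripper, clamp, wait, inverse_kinematics, read_state, camera, PlanningError, finish_job, grip_point_offset gives the robot as it stands. Calls block until the motion is done:
- movep(position, orientation): joint-space move of the TCP to a pose.
- movel(position, frame=None, max_speed=150, guard=None): straight line of the TCP; frame=None keeps the orientation; max_speed is the mean speed in mm/s. With guard (N) it stops when the force on the tool has changed by that much, and returns True; else False.
- goto_joints(angles): joint-space move.
- open_gripper() and clamp(): open the fingers fully, or close them until they stop; the grip force is fixed at half the most.
- wait(seconds).
- inverse_kinematics(position, orientation): joint angles nearest the present ones, or None.
- read_state(): the state.
- camera(name): name is "scene" or "top"; returns a dict with "image" (480x640x3 uint8, blue, green, red), "range_z" (480x640 float32, mm along the optical axis (not along the pixel's ray), 0 where there is no reading), "fx", "fy", "cx", "cy" (pixels), "cam_to_world" (4x4, takes a point from camera to world coordinates). Camera axes: x right, y up, looking along -z (the intrinsics and any distortion apply to the point x, -y, -z); pixel columns grow to the right and rows downward; lengths in mm; the calibration is good to about 2 mm. A picture is of the moment at which its call begins.
A pose or a line that the arm cannot do raises PlanningError and nothing moves.
- finish_job(): hands the job in; it is judged then, once.
The state is a dict: "time": time; "qpos": joint angles; "qvel": joint speeds; "joint_efforts": joint torques, N m; "eef_pos": TCP position; "tool_rot": TCP orientation; "ft_force": force on the tool from outside, world axes, zero at the start; "torque": the same for the moment, N m; "finger_gap": finger opening in mm; "gripper_force": force on a finger pad.
Only numpy, scipy, OpenCV 4.12 (cv2) and the standard library are available. Lean on these libraries where they do the work, as an engineer would, in place of code of your own. Each camera call takes 0.05 s, during which the arm holds its last target. There are 200 camera calls.

TASK

Pack this gift order: put all the little toy cars on the counter into the clear jar standing in the carton, then set the red lid level on the jar, turn it back anticlockwise until it drops into the thread start, and tighten it clockwise until it is fully down. Then close the carton: first fold down the two red-striped inner flaps, then the two plain outer flaps over them, all lying flat. Leave the lorry, the game box and the tape dispenser where they are.

Things in the scene. Friction and masses are not known exactly. Their poses are not given: they have to be found in the camera images.
- car1: chunky blue toy car, 62 mm long (its x, bonnet to +x), 30 mm wide, 25 mm high, 45 g; its wheels do not turn. Flanks are flat up to 16 mm; above that a cabin 26 mm wide. Origin: centre of its underside, z up. Not every car is present each time
- car2: chunky green toy car, 62 mm long (its x, bonnet to +x), 30 mm wide, 25 mm high, 45 g; its wheels do not turn. Flanks are flat up to 16 mm; above that a cabin 26 mm wide. Origin: centre of its underside, z up. Not every car is present each time
- car3: chunky orange toy car, 62 mm long (its x, bonnet to +x), 30 mm wide, 25 mm high, 45 g; its wheels do not turn. Flanks are flat up to 16 mm; above that a cabin 26 mm wide. Origin: centre of its underside, z up. Not every car is present each time
- car4: chunky white toy car, 62 mm long (its x, bonnet to +x), 30 mm wide, 25 mm high, 45 g; its wheels do not turn. Flanks are flat up to 16 mm; above that a cabin 26 mm wide. Origin: centre of its underside, z up. Not every car is present each time
- carton: square cardboard carton, 150 x 150 mm outside, top edge 175 mm above the counter, walls 4 mm, fixed on the counter; a grey insert inside (top 101 mm up) holds the jar upright in the middle: it cannot turn or move. Origin: centre of its underside, z up. Inner flaps are hinged on its -x and +x walls, outer flaps on its +y and -y walls
- jar: clear jar, fixed; origin at centre of its base, 8 mm above the counter; axes as the carton's. Neck 94 mm across (lip tapered to 88), with three short threads and gaps between, 108 mm across. Stops keep a lid lying on top of the threads from more than a part turn clockwise; turned back (anticlockwise from above) it drops by its own weight through the gaps within 85 degrees
- jar_rim (a point): centre of the jar's mouth at rim height, 135 mm above the counter. Inside: 85 mm wide, 121 mm deep. Height of the lid's origin against this point: -6 mm when it sits on top of the threads (-2 mm on their stops); -18 mm when dropped into the thread start, where it has about 40 degrees of free turn; -26 mm when fully tight
- lid: round red screw lid, 118 mm across, 31 mm tall without its bar, 100 g, on the counter right way up. Skirt 112 mm wide inside with three lugs at its lower edge (their places are not marked); about 2 mm side play on the neck. Origin: centre of the skirt's lower edge, z up. From the thread start, 60 to 100 degrees clockwise draw it down 8 mm to a hard stop, with under 0.3 N m
- lid_bar (a point): centre of the yellow bar standing on the lid, by which it is carried and turned: 64 mm long (lid x), 20 mm wide (lid y), 22 mm tall; this point is 42 mm above the lid's origin, the bar's top 53 mm, its foot (lid top) 31 mm. Held loosely between the fingers the lid is free to sink as it turns
- inner_near (a joint): angle of the cardboard flap hinged on the carton's -x wall, inner flap with a red stripe: 73 mm from hinge to edge, 144 mm wide, 3 mm thick, hinge 73 mm from the carton's centre and 172 mm above the counter. 0 = closed, lying level over the carton; 1.57 = upright; at the start 2.2 to 2.5, splayed outwards and up. A stiff crease: it stays where it is left and moves at about 0.4 N at its edge
- inner_near_edge (a point): middle of the free edge of flap inner_near
- inner_far (a joint): angle of the cardboard flap hinged on the carton's +x wall, inner flap with a red stripe: 73 mm from hinge to edge, 144 mm wide, 3 mm thick, hinge 73 mm from the carton's centre and 172 mm above the counter. 0 = closed, lying level over the carton; 1.57 = upright; at the start 2.2 to 2.5, splayed outwards and up. A stiff crease: it stays where it is left and moves at about 0.4 N at its edge
- inner_far_edge (a point): middle of the free edge of flap inner_far
- outer_left (a joint): angle of the cardboard flap hinged on the carton's +y wall, outer flap, plain: 73 mm from hinge to edge, 144 mm wide, 3 mm thick, hinge 73 mm from the carton's centre and 177 mm above the counter. 0 = closed, lying level over the carton; 1.57 = upright; at the start 2.2 to 2.5, splayed outwards and up. A stiff crease: it stays where it is left and moves at about 0.4 N at its edge
- outer_left_edge (a point): middle of the free edge of flap outer_left
- outer_right (a joint): angle of the cardboard flap hinged on the carton's -y wall, outer flap, plain: 73 mm from hinge to edge, 144 mm wide, 3 mm thick, hinge 73 mm from the carton's centre and 177 mm above the counter. 0 = closed, lying level over the carton; 1.57 = upright; at the start 2.2 to 2.5, splayed outwards and up. A stiff crease: it stays where it is left and moves at about 0.4 N at its edge
- outer_right_edge (a point): middle of the free edge of flap outer_right
- truck: bystander: toy lorry 150 x 62 mm, 77 mm high, origin at centre of underside
- game_box: bystander: flat green game box 150 x 110 mm, 46 mm high, origin at centre of underside
- tape_dispenser: bystander: grey tape dispenser 150 x 60 mm, 89 mm high, origin at centre of underside
Mind the look-alikes: they are no part of the job. Of the things shaped like the lid, the red one is meant.

How it is judged:
By the outcome, as a careful person would: the job done as asked, in the order asked, and still so for the second after the job is handed in, with the robot touching nothing.
Of car1, car2, car3, car4 only 2 to 4 are there at a start; the rules pass over those that are not, and their reading is None.
At some moment in a run one of car1, car2, car3, car4 may be knocked a few centimetres aside while the robot is not near it.
It also fails if it takes over 210 s, if anything falls off the work surface, if the arm or the gripper's body presses on something with over 40 N, if the wrist force passes 120 N, or if a joint passes its speed limit or range.

## Working session

There is one attempt and no reset: what is moved stays moved. The work goes in short steps, each a Python script; the robot and the scene stay as the last script left them, time stands still between calls to the robot, and variables do not carry over. Pictures are saved under pics/ and viewed, at most 14 in all, crops included, and the job is handed in when it is done.

```bash
ls; mkdir -p pics; cat > h.py <<'E'
import numpy as np, cv2
from workcell import *
def shot(n,f):
    c=camera(n); cv2.imwrite('pics/'+f+'.png',c['image']); np.savez('pics/'+f+'.npz',**c); return c
def px(c,u,v,z=None):
    """pixel -> world; by depth, or on plane z"""
    d=np.array([(u-c['cx'])/c['fx'],-(v-c['cy'])/c['fy'],-1.])
    M=c['cam_to_world']; o=M[:3,3]; w=M[:3,:3]@d
    if z is None:
        r=c['range_z'][int(v)-1:int(v)+2,int(u)-1:int(u)+2]; t=np.median(r)
    else: t=(z-o[2])/w[2]
    return o+t*w
def R(yaw):
    "tool down; closing axis y at angle yaw+90deg, x axis at yaw"
    c,s=np.cos(yaw),np.sin(yaw)
    return np.array([[c,s,0],[s,-c,0],[0,0,-1.]])
E
python3 - <<'E'
from h import *
for n in('scene','top'):
    c=shot(n,n+'0'); print(n,{k:v for k,v in c.items() if k not in('image','range_z')})
s=read_state();print(s['time'],s['tool_rot'],grip_point_offset,s['finger_gap'])
E
```

```text
pics
scene {'fx': 608.1288198469248, 'fy': 608.1288198469248, 'cx': 324.3933015176759, 'cy': 244.153792542879, 'cam_to_world': array([[-8.33119215e-01, -3.17142483e-01,  4.53136865e-01,
         1.23647687e+03],
       [ 5.52804635e-01, -4.50985971e-01,  7.00727258e-01,
         1.01218916e+03],
       [-1.78720137e-02,  8.34285502e-01,  5.51042913e-01,
         9.44729348e+02],
       [ 0.00000000e+00,  0.00000000e+00,  0.00000000e+00,
         1.00000000e+00]])}
top {'fx': 566.2792833280216, 'fy': 566.2792833280216, 'cx': 325.8784230538124, 'cy': 236.28602993752412, 'cam_to_world': array([[-1.95461515e-02,  9.94577481e-01, -1.02144903e-01,
         3.89639854e+02],
       [-9.99761946e-01, -2.04336700e-02, -7.64961888e-03,
        -2.04695397e+01],
       [-9.69533392e-03,  1.01971067e-01,  9.94740118e-01,
         1.79920064e+03],
       [ 0.00000000e+00,  0.00000000e+00,  0.00000000e+00,
         1.00000000e+00]])}
0.1 [[ 9.54217657e-01  2.99112880e-01 -3.84891334e-04]
 [ 2.99113113e-01 -9.54217218e-01  9.19541308e-04]
 [-9.22232891e-05 -9.92568598e-04 -9.99999503e-01]] -18.700000000000003 85.56649491022249
```

View pics/top0.png

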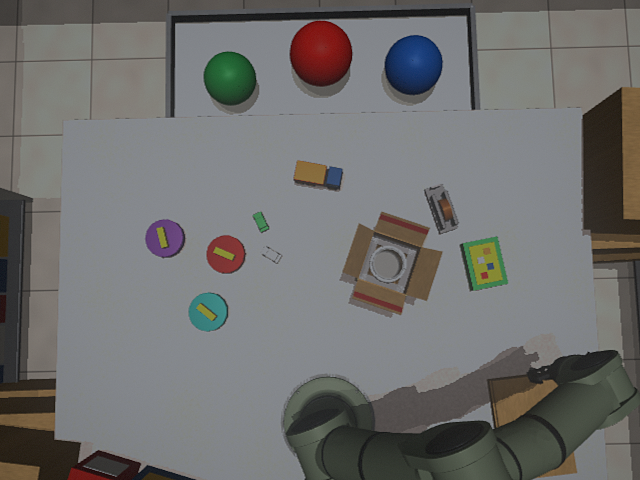

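View pics/scene0.png

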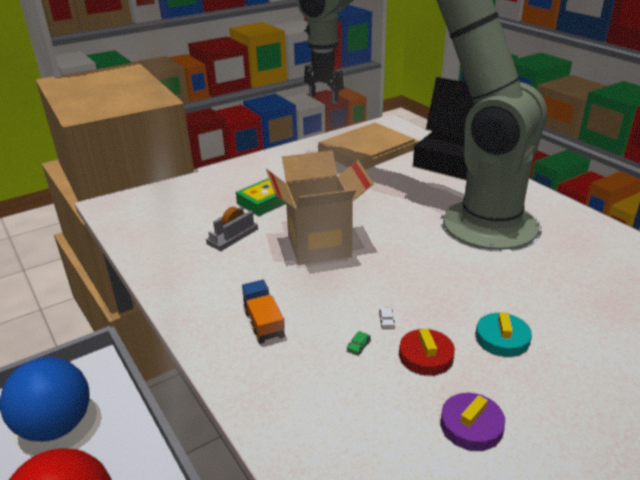

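Top view: green car (261,222), white car (272,255), red lid (226,254); look-alikes are the teal lid (208,312), the purple lid (165,238) and the lorry (318,175, orange and blue). Carton and jar are at about (389,263). No blue or orange car is visible. Next is a close crop to check.

```bash
python3 - <<'E'
from h import *
t=cv2.imread('pics/top0.png'); s=cv2.imread('pics/scene0.png')
a=cv2.resize(t[205:285,200:300],(800,600)[:1]+(600,) if 0 else (750,600),interpolation=cv2.INTER_CUBIC)  #7.5x
cv2.imwrite('pics/c1.png',a)
cv2.imwrite('pics/c2.png',cv2.resize(t[200:325,335:450],None,fx=4.8,fy=4.8,interpolation=cv2.INTER_CUBIC))
cv2.imwrite('pics/c3.png',cv2.resize(s[295:385,340:460],None,fx=6.5,fy=6.5,interpolation=cv2.INTER_CUBIC))
E
```

```text
(no output)
```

View pics/c1.png

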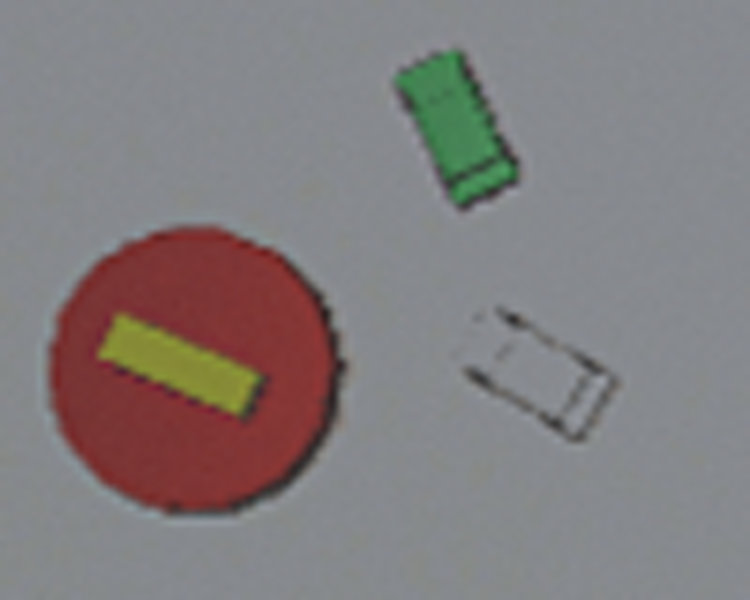

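View pics/c2.png

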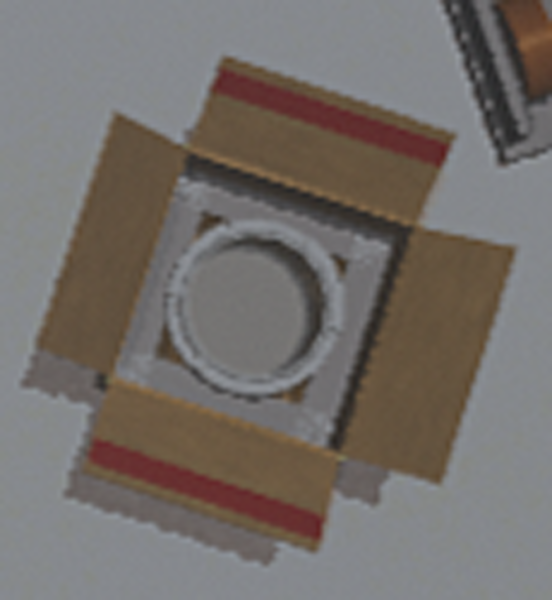

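View pics/c3.png

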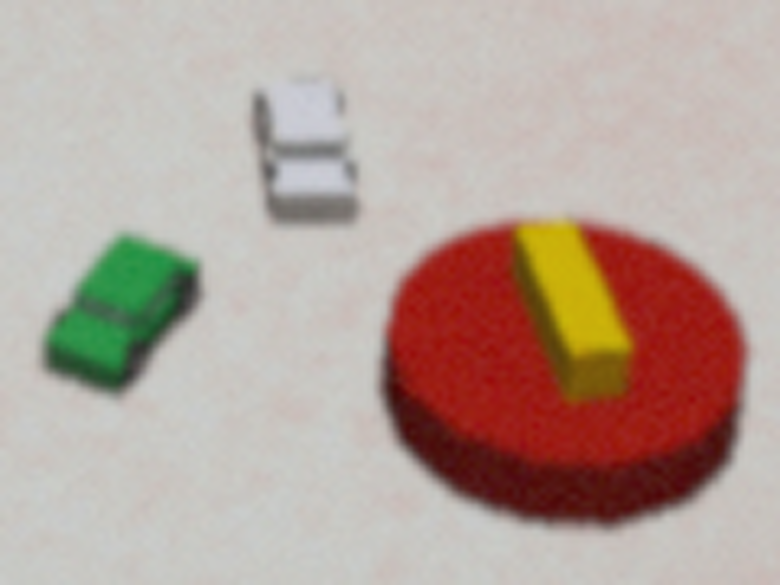

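The crops confirm the choice: green car at top px (261,222), white car at (271.3,254.5) and red lid with the yellow bar at (224,253.7). The carton is yawed about -18°, with striped flaps top and bottom in the view. Next I measure positions with the depth from both views.

```bash
cat >> h.py <<'E'
def cloud(c):
    v,u=np.mgrid[:480,:640]; z=c['range_z']
    p=np.stack([(u-c['cx'])/c['fx']*z,-(v-c['cy'])/c['fy']*z,-z],-1)@c['cam_to_world'][:3,:3].T+c['cam_to_world'][:3,3]
    p[z<=0]=np.nan; return p
def rect(P,xy,r,z0,z1):
    "minAreaRect of cloud points near xy between heights -> centre, long axis yaw, dims, n, z"
    q=P.reshape(-1,3); m=(np.hypot(q[:,0]-xy[0],q[:,1]-xy[1])<r)&(q[:,2]>z0)&(q[:,2]<z1); q=q[m]
    if len(q)<5: return None
    (c,d,a)=cv2.minAreaRect(q[:,:2].astype(np.float32)); a=np.radians(a)
    if d[0]<d[1]: a+=np.pi/2; d=d[::-1]
    return np.round(c,1),round((a+np.pi/2)%np.pi-np.pi/2,3),np.round(d,1),len(q),np.round(np.percentile(q[:,2],[5,50,95]),1)
def tri(pts):
    "least-squares meeting point of rays; pts = [(cam,u,v),...]"
    A=np.zeros((3,3)); b=np.zeros(3)
    for c,u,v in pts:
        o=c['cam_to_world'][:3,3]; d=px(c,u,v,0)-o; d/=np.linalg.norm(d); M=np.eye(3)-np.outer(d,d); A+=M; b+=M@o
    return np.linalg.solve(A,b)
E
python3 - <<'E'
from h import *
T=dict(np.load('pics/top0.npz'));S=dict(np.load('pics/scene0.npz'))
k1=lambda x,y:(200+(x+.5)/7.5-.5,205+(y+.5)/7.5-.5)
k2=lambda x,y:(335+(x+.5)/4.8-.5,200+(y+.5)/4.8-.5)
k3=lambda x,y:(340+(x+.5)/6.5-.5,295+(y+.5)/6.5-.5)
g0=px(T,*k1(457,128),20); w0=px(T,*k1(535,371),20); b0=px(T,*k1(181,365),53); l0=px(T,*k1(195,370),31)
print('plane',g0,w0,b0,l0)
print('bar yaw',[np.round(px(T,*k1(x,y),53)[:2],1) for x,y in((107,335),(254,396))])
print('car yaws',[np.round(px(T,*k1(x,y),20)[:2],1) for x,y in((427,64),(490,193),(471,334),(599,408))])
print('bar tri',tri([(T,*k1(181,365)),(S,*k3(575,288))]),'lid top',tri([(T,*k1(195,370)),(S,*k3(567,340))]))
print('cabin tri g',tri([(T,*k1(445,110)),(S,*k3(135,272))]))
for n,c in(('T',T),('S',S)):
    P=cloud(c)
    print(n,'table',np.nanmedian(P.reshape(-1,3)[np.hypot(P.reshape(-1,3)[:,0]-g0[0],P.reshape(-1,3)[:,1]-g0[1])<60][:,2]))
    for nm,q,r,a,z in(('g',g0,45,8,40),('w',w0,45,8,40),('bar',b0,45,42,70),('lid',l0,75,22,70)): print(nm,rect(P,q,r,a,z))
h=[px(T,*k2(x,y),175) for x,y in((187,152),(408,225),(335,455),(105,380))]
print('carton',np.round(h,1),np.mean(h,0)); print('jar',px(T,*k2(255,307),135))
P=cloud(T);q=P.reshape(-1,3);j=px(T,*k2(255,307),135)
m=(np.hypot(*(q[:,:2]-j[:2]).T)<60)&(q[:,2]>124)&(q[:,2]<145); print('rim',cv2.minEnclosingCircle(q[m][:,:2].astype(np.float32)),m.sum(),np.median(q[m][:,2]))
m=(np.hypot(*(q[:,:2]-j[:2]).T)<180)&(q[:,2]>160)&(q[:,2]<260); print('flaps',cv2.minAreaRect(q[m][:,:2].astype(np.float32)))
for nm,x,y in(('near',205,500),('far',330,115),('left',80,250),('right',470,360)): print(nm,px(T,*k2(x,y)))
E
```

```text
plane [623.28601027 199.54848865  20.        ] [519.68518706 167.54144319  20.        ] [522.71464742 310.2713255   53.        ] [522.17802311 308.58033422  31.        ]
bar yaw [array([535.8, 340.9]), array([509.3, 280.1])]
car yaws [array([650.9, 212.1]), array([595.3, 185.8]), array([535.8, 194.3]), array([503.6, 140.8])]
bar tri [522.87394042 310.85809826  50.17478154] lid top [522.60377152 309.51847198  25.7861823 ]
cabin tri g [627.53663442 204.48820664  32.26562325]
T table 0.5864876082434876
g (array([616.6, 205.3]), np.float64(0.701), array([69.8, 56.3]), 188, array([10.1, 19.6, 30.4]))
w (array([515.2, 173.8]), np.float64(0.422), array([74.4, 66.6]), 200, array([10.4, 19.6, 29.9]))
bar (array([522.5, 310.8]), np.float64(0.378), array([56.2, 54.8]), 136, array([44.3, 52. , 59.8]))
lid (array([522.4, 311.6]), np.float64(1.564), array([119.5, 114.2]), 1107, array([24.3, 31.7, 52.8]))
S table 1.0485211163936583
g (array([628.3, 202.1]), np.float64(0.446), array([65.7, 32.9]), 334, array([ 9.2, 18.5, 27.3]))
w (array([523., 170.]), np.float64(1.025), array([65.7, 31.4]), 260, array([11.1, 18.9, 27.6]))
bar (array([526.2, 313.3]), np.float64(1.162), array([68.3, 21.5]), 262, array([43.6, 52.5, 55.9]))
lid (array([527.8, 313.5]), np.float64(0.825), array([119.7, 117.8]), 1777, array([26.1, 31.4, 53.6]))
carton [[ 568.1 -145.7  175. ]
 [ 521.5 -276.7  175. ]
 [ 385.4 -228.4  175. ]
 [ 432.5  -93.1  175. ]] [ 476.87376561 -185.98403465  175.        ]
jar [ 476.28865795 -187.70796091  135.        ]
rim ((477.37237548828125, -187.87521362304688), 55.01297378540039) 305 130.81199831660138
flaps ((473.8564453125, -189.04800415039062), (246.6334991455078, 258.02410888671875), 69.98966217041016)
near [ 361.03054426 -147.66314856  211.24845322]
far [ 583.57926225 -226.78690226  217.0616202 ]
left [506.60802374 -78.19023706 226.43165827]
right [ 438.56972516 -301.89317622  223.70086704]
```

```bash
cat >> h.py <<'E'
J=np.array([478.,-187.]); CY=-0.347
def st():
    s=read_state(); return 't%.1f pos %s gap %.1f F %s T %s q7 %.2f'%(s['time'],np.round(s['eef_pos'],1),s['finger_gap'],np.round(s['ft_force'],1),np.round(s['torque'],2),s['qpos'][6])
def best(p,yaw,k=np.pi):
    "yaw (mod k) whose IK keeps the last joint nearest mid range"
    o=[]
    for i in range(-4,5):
        y=yaw+i*k
        if abs(y)>2*np.pi: continue
        q=inverse_kinematics(list(p),R(y))
        if q is not None: o.append((abs(q[6]),y))
    return min(o)[1]
def pick_car(xy,yaw):
    y=best((*xy,60),yaw)
    movep([*xy,60],R(y)); movel([*xy,3],max_speed=120); clamp(); print('grip',st())
    movel([*xy,60],max_speed=200)
def drop_car():
    y=best((*J,300),CY,np.pi/2)
    p=read_state()['eef_pos']; movel([p[0],p[1],300],max_speed=350)
    movep([*J,300],R(y)); print('over',st()); movel([*J,144],max_speed=200); open_gripper(); print('dropped',st())
    movel([*J,300],max_speed=300)
E
python3 - <<'E'
from h import *
for xy,yaw in(((625.5,201),.446),((521.5,169),1.025),((524.3,312),1.16),(J,CY)):
    for z in (3,300): 
        y=best((*xy,z),yaw); print(xy,z,y,np.round(inverse_kinematics([*xy,z],R(y)),2))
C=np.array([np.cos(CY),np.sin(CY)])
for d in(120,140,160):
  for t in(0,.2,.4,.6,.8):
    Rt=np.array([[np.cos(t),0,-np.sin(t)],[0,1,0],[np.sin(t),0,np.cos(t)]]) # tilt so tip goes to -x
    Rz=np.array([[np.cos(CY),-np.sin(CY),0],[np.sin(CY),np.cos(CY),0],[0,0,1]])
    F=Rz@Rt.T@Rz.T@R(CY) if 0 else Rz@(np.array([[np.cos(t),0,np.sin(t)],[0,1,0],[-np.sin(t),0,np.cos(t)]])@R(0))
    q=inverse_kinematics([*(J-d*C),200],F); print(d,t,np.round(F[:,2],2),None if q is None else np.round(q,2))
E
```

```text
(625.5, 201) 3 3.5875926535897933 [ 0.22  1.13 -1.08  1.6   1.09  1.11  0.86]
(625.5, 201) 300 3.5875926535897933 [ 0.27  0.81 -1.28  1.38  0.77  1.49  1.06]
(521.5, 169) 3 -2.116592653589793 [ 0.38  1.18 -1.28  1.9   1.27  1.19  1.19]
(521.5, 169) 300 -5.258185307179586 [ 0.28  0.48 -0.98  1.68  0.42  1.21 -1.35]
(524.3, 312) 3 -1.9815926535897932 [ 0.11  1.23 -1.28  1.73  1.26  1.25  1.21]
(524.3, 312) 300 -5.123185307179586 [ 0.05  0.64 -1.1   1.52  0.58  1.34 -1.52]
[ 478. -187.] 3 2.794592653589793 [ 0.64  0.77 -0.52  2.01  0.72  0.55  0.84]
[ 478. -187.] 300 2.794592653589793 [ 0.83  0.34 -0.74  1.78  0.25  1.12  1.24]
120 0 [ 0.  0. -1.] [ 0.37  0.21 -0.16  2.2   0.05  0.74 -1.74]
120 0.2 [-0.19  0.07 -0.98] [ 0.32  0.31 -0.08  2.06  0.    0.97 -1.69]
120 0.4 [-0.37  0.13 -0.92] [ 0.28  0.43 -0.03  1.93 -0.03  1.18 -1.65]
120 0.6 [-0.53  0.19 -0.83] [ 0.26  0.56  0.01  1.81 -0.05  1.38 -1.62]
120 0.8 [-0.67  0.24 -0.7 ] [ 0.24  0.68  0.04  1.7  -0.07  1.56 -1.6 ]
140 0 [ 0.  0. -1.] [ 0.39  0.17 -0.19  2.24  0.05  0.73 -1.75]
140 0.2 [-0.19  0.07 -0.98] [ 0.32  0.28 -0.1   2.11  0.    0.95 -1.69]
140 0.4 [-0.37  0.13 -0.92] [ 0.29  0.4  -0.04  1.98 -0.03  1.16 -1.66]
140 0.6 [-0.53  0.19 -0.83] [ 0.26  0.53  0.    1.86 -0.05  1.35 -1.63]
140 0.8 [-0.67  0.24 -0.7 ] [ 0.24  0.66  0.04  1.75 -0.07  1.53 -1.6 ]
160 0 [ 0.  0. -1.] [ 0.42  0.14 -0.22  2.28  0.05  0.72 -1.75]
160 0.2 [-0.19  0.07 -0.98] [ 0.33  0.25 -0.11  2.15  0.    0.94 -1.7 ]
160 0.4 [-0.37  0.13 -0.92] [ 0.29  0.38 -0.05  2.03 -0.03  1.14 -1.66]
160 0.6 [-0.53  0.19 -0.83] [ 0.26  0.5  -0.    1.91 -0.05  1.33 -1.63]
160 0.8 [-0.67  0.24 -0.7 ] [ 0.24  0.63  0.04  1.81 -0.07  1.5  -1.6 ]
```

```bash
python3 - <<'E'
from h import *
movel([186,-560,400],max_speed=300)
xy=(625.5,201); y=best((*xy,60),.446)
movep([*xy,350],R(y)); print(st())
c=shot('scene','s1'); P=cloud(c); print(rect(P,xy,45,8,40),rect(P,(522,169),45,8,40))
pick_car(xy,.446)
shot('scene','s2')
drop_car()
c=shot('scene','s3');P=cloud(c);print(rect(P,(522,169),60,8,40),rect(P,xy,60,8,40)); shot('top','t3')
E
```

```text
t3.9 pos [625.8 200.2 349.9] gap 85.2 F [-0.2  0.3 -0. ] T [-0.03 -0.01 -0.01] q7 1.10
(array([628.3, 203.1]), np.float64(0.4), array([63.9, 33.6]), 333, array([10.2, 18.3, 27. ])) (array([524.4, 171.6]), np.float64(1.017), array([64.7, 31.8]), 265, array([11.5, 18.6, 26.8]))
grip t7.5 pos [625.7 201.1   3.6] gap 28.6 F [-3.1  0.7  6. ] T [ 0.08  0.42 -0.02] q7 -0.82
over t10.3 pos [ 478.5 -186.3  299.7] gap 28.5 F [-0.2 -0.5 -0.7] T [-0.01 -0.03  0.  ] q7 0.28
dropped t11.8 pos [ 478.  -187.   144.1] gap 85.2 F [-0.3  0.1 -0.4] T [-0.02 -0.02  0.01] q7 0.46
(array([524.3, 172.2]), np.float64(1.023), array([64.1, 30.8]), 267, array([10.1, 18.5, 27.3])) None
```

```bash
python3 - <<'E'
from h import *
xy=(522.3,170); y=best((*xy,60),1.02)
movep([*xy,300],R(y))
c=shot('scene','s4'); print(rect(cloud(c),xy,60,8,40))
pick_car(xy,1.02)
drop_car()
movel([560,0,350],max_speed=400)
c=shot('scene','s5');t=shot('top','t5');print(rect(cloud(c),xy,80,8,40),rect(cloud(c),(526,313),45,42,70),rect(cloud(t),(522,310),45,42,70)); 
a=cv2.resize(t['image'][215:315,345:435],None,fx=6,fy=6,interpolation=cv2.INTER_CUBIC); cv2.imwrite('pics/c5.png',a);print(st())
E
```

```text
(array([523.3, 171.4]), np.float64(1.014), array([68.7, 31.7]), 265, array([ 9.9, 18.2, 27.1]))
grip t16.2 pos [522.4 170.1   3.5] gap 28.5 F [-3.6  0.7 11.1] T [0.02 0.62 0.  ] q7 -0.23
over t18.8 pos [ 478.4 -186.   299.6] gap 28.6 F [0.7 0.4 0.2] T [ 0.04  0.03 -0.  ] q7 0.34
dropped t20.3 pos [ 478. -187.  144.] gap 85.6 F [-0.7 -0.6 -0. ] T [-0.03  0.01  0.01] q7 0.52
None (array([526.2, 312.9]), np.float64(1.144), array([67.5, 21.8]), 262, array([44. , 52.2, 55.7])) (array([517.2, 314.7]), np.float64(1.173), array([66.7, 31.6]), 135, array([46.2, 52.3, 58.7]))
t21.8 pos [559.4  -1.1 349.4] gap 85.6 F [ 0.9 -1.1  0.3] T [-0.01  0.03 -0.01] q7 -0.03
```

View pics/c5.png

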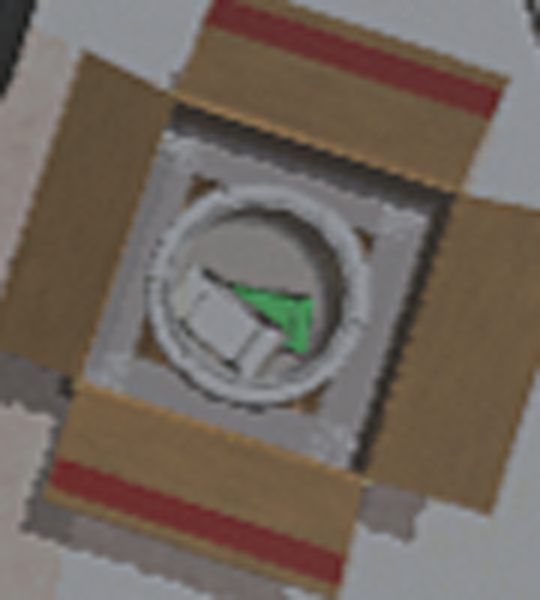

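Both cars are in the jar: white at crop (230,325), lying over green at (280,310). Now the lid.

```bash
python3 - <<'E'
from h import *
xy=(524.5,312); Y=1.155+np.pi
movep([*xy,200],R(Y-2*np.pi)); movel([*xy,34],max_speed=130); clamp(); print(st())
movel([*xy,330],max_speed=200); print(st())
movep([*J,300],R(2.3)); wait(.3); print(st())
t=shot('top','t6'); s=shot('scene','s6')
cv2.imwrite('pics/c6.png',cv2.resize(s['image'][100:280,230:400],None,fx=3.3,fy=3.3))
for c in(t,s):
    P=cloud(c).reshape(-1,3); m=(np.hypot(*(P[:,:2]-J).T)<75)&(P[:,2]>255)&(P[:,2]<303)
    im=c['image'].reshape(-1,3).astype(int); m&=(im[:,2]>1.8*im[:,1])&(im[:,2]>1.8*im[:,0])
    print(cv2.minEnclosingCircle(P[m][:,:2].astype(np.float32)),np.percentile(P[m][:,2],[5,50,95]),m.sum(),st())
E
```

```text
t25.8 pos [524.7 312.1  34.3] gap 18.6 F [-0.4 -0.3  5.5] T [-0.08  0.16 -0.05] q7 2.22
t27.5 pos [524.2 311.8 329.1] gap 18.7 F [-1.  -0.3 -1.1] T [ 0.01 -0.    0.02] q7 2.17
t29.6 pos [ 478.2 -186.7  300. ] gap 18.6 F [-0.  -0.2 -2.1] T [0.03 0.02 0.05] q7 1.27
((491.3833312988281, -134.37757873535156), 25.003618240356445) [292.14260729 297.22670622 301.46320121] 58 t29.7 pos [ 478.1 -186.9  300. ] gap 19.0 F [-0.1  0.4 -1.6] T [-0.05 -0.   -0.02] q7 1.27
((488.1915588378906, -179.31141662597656), 56.095123291015625) [278.3294442  296.00489809 298.88933114] 349 t29.7 pos [ 478.1 -186.9  300. ] gap 19.0 F [-0.1  0.4 -1.6] T [-0.05 -0.   -0.02] q7 1.27
```

View pics/c6.png

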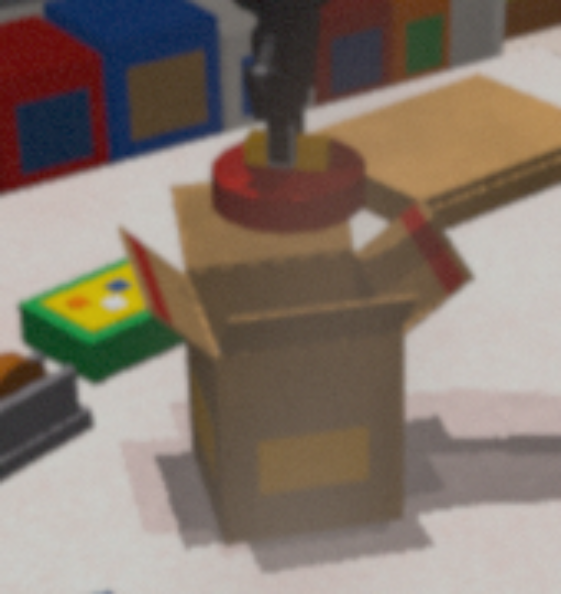

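The lid hangs level, with the bar centre (286,152) about 2 mm right of the finger line (284). I correct for this and lower it under guard.

```bash
python3 - <<'E'
from h import *
p=J+[1.6,-1.3]
movel([*p,300]); movel([*p,176],max_speed=120); print(st())
print(movel([*p,158],max_speed=25,guard=6)); print(st())
E
```

```text
t31.1 pos [ 479.9 -188.4  176.6] gap 18.8 F [-0.7 -0.5 -0.4] T [-0.   -0.01 -0.01] q7 1.41
False
t32.0 pos [ 479.1 -188.7  157.8] gap 19.0 F [-3.3 -5.1 -4.6] T [-1.09  0.74 -0.02] q7 1.43
```

```bash
python3 - <<'E'
from h import *
p=np.array([479.6,-188.3])
for k in range(5):
    f=np.mean([read_state()['ft_force'] for _ in range(3)],0)
    if np.hypot(f[0],f[1])<1.5: break
    p=p+np.clip(f[:2]*.3,-1.5,1.5); movel([*p,158],max_speed=30); wait(.1); print(p,st())
c=shot('scene','s7'); cv2.imwrite('pics/c7.png',cv2.resize(c['image'][120:240,250:390],None,fx=5,fy=5))
t=shot('top','t7'); cv2.imwrite('pics/c7t.png',cv2.resize(t['image'][215:315,345:435],None,fx=6,fy=6))
E
```

```text
[ 478.60140535 -189.8       ] t32.3 pos [ 478.8 -189.6  158.1] gap 18.9 F [ 1.6 -0.3 -1.4] T [-0.   -0.06 -0.02] q7 1.43
[ 479.08818531 -189.88358384] t32.7 pos [ 479.1 -189.8  158. ] gap 18.6 F [-1.  -0.7 -1.2] T [-0.01  0.09 -0.01] q7 1.43
```

View pics/c7.png

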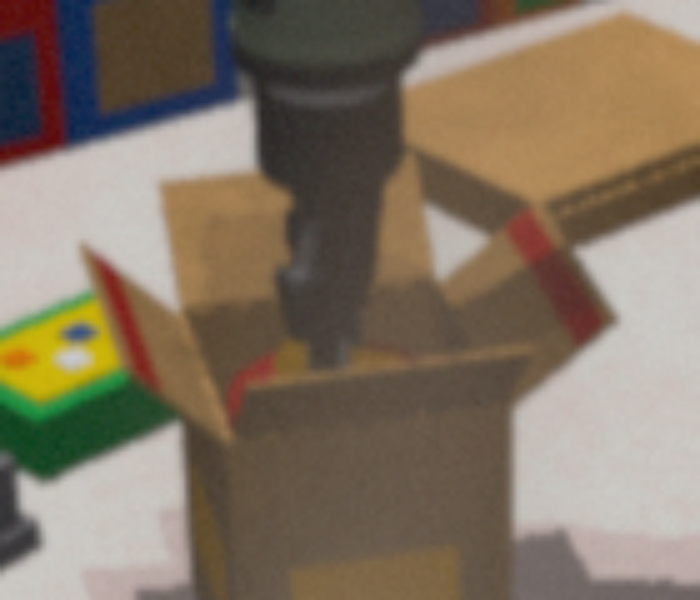

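The side force is gone and the lid hangs free at -11 mm, so it came straight down through the thread gaps. To follow the instruction literally I lift it, turn 35° clockwise, seat it on the threads, then turn it back.

```bash
cat >> h.py <<'E'
def relax(p,z,yaw):
    for k in range(4):
        f=np.mean([read_state()['ft_force'] for _ in range(4)],0)
        if np.hypot(f[0],f[1])<2: break
        p=p+np.clip(f[:2]*.25,-1,1); movel([*p,z],R(yaw),max_speed=40); wait(.05)
    return p
E
python3 - <<'E'
from h import *
p=np.array([479.,-189.8])
movel([*p,176],max_speed=80); Y=2.3-np.radians(35)
movel([*p,176],R(Y),max_speed=80); print(st())
print(movel([*p,157],max_speed=20,guard=5)); print(st())
z=read_state()['eef_pos'][2]; p=relax(p,z,Y); print(p,st())
for k in range(9):
    Y+=np.radians(10)
    movel([*p,z+.3],R(Y),max_speed=60)
    g=movel([*p,z-5],max_speed=25,guard=5); e=read_state()['eef_pos'][2]; print(k,g,st())
    if not g: break
    z=max(e,158)
E
```

```text
t33.9 pos [ 478.9 -189.7  175.8] gap 18.8 F [ 0.1 -0.7 -1.2] T [-0.04 -0.01  0.01] q7 0.93
True
t34.6 pos [ 479.  -189.8  163.2] gap 18.7 F [-1.9  2.5 10.4] T [0.34 0.29 0.01] q7 0.95
[ 478.5174737 -189.1694904] t34.9 pos [ 478.7 -189.3  163.3] gap 18.8 F [0.7 0.4 4.7] T [-0.21 -0.14 -0.08] q7 0.95
0 True t35.4 pos [ 479.  -189.5  162.3] gap 18.3 F [-1.6  1.6 10.9] T [ 0.11  0.4  -0.08] q7 1.08
1 True t35.9 pos [ 479.5 -189.6  161.5] gap 18.6 F [ 0.2  1.5 11.8] T [ 0.17 -0.26  0.06] q7 1.22
2 False t36.6 pos [ 478.5 -189.4  156.3] gap 18.6 F [ 1.3 -2.1 -2.4] T [-0.49 -0.21  0.01] q7 1.36
```

The lid seated at -6 mm and dropped after a 30° anticlockwise turn. Next: down to the thread start, then tighten.

```bash
python3 - <<'E'
from h import *
p=np.array([478.8,-189.4]); Y=2.3-np.radians(5)
g=movel([*p,148],max_speed=25,guard=6); print(g,st())
z=read_state()['eef_pos'][2]; p=relax(p,z,Y); print(p,st())
open_gripper(); wait(.3); print(st()); clamp(); print(st())
E
```

```text
True t37.0 pos [ 478.7 -189.5  149.5] gap 18.8 F [-2.8  1.2  9.6] T [-0.1   0.42 -0.1 ] q7 1.37
[ 478.18226179 -189.5511364 ] t37.9 pos [ 478.3 -189.4  149.6] gap 18.9 F [ 1.5 -0.3  5.6] T [-0.38 -0.36  0.06] q7 1.37
t38.8 pos [ 478.2 -189.6  149.5] gap 85.6 F [-0.2  0.3  0.1] T [ 0.01 -0.03  0.02] q7 1.37
t39.4 pos [ 478.1 -189.6  149.7] gap 19.1 F [-2.3  0.5  6. ] T [0.11 0.43 0.03] q7 1.37
```

```bash
python3 - <<'E'
from h import *
p=np.array([478.2,-189.5]); Y=2.3-np.radians(5); z=151.5
open_gripper(); movel([*p,z],R(Y),max_speed=30); clamp(); wait(.1); print(st())
tot=0
for k in range(20):
    Y-=np.radians(8); tot+=8
    movel([*p,z],R(Y),max_speed=20)
    s=[read_state() for _ in range(4)]; f=np.mean([a['ft_force'] for a in s],0); tz=np.mean([a['torque'][2] for a in s])
    print(tot,'z %.1f'%z,np.round(f,1),'Tz %.2f'%tz,'t%.1f'%s[-1]['time'])
    if abs(tz)>.8 or abs(f[2])>30: print('stop'); break
    z+=np.clip(f[2]*.12,-1.2,.3) if abs(f[2])>1.5 else 0
    d=np.clip(f[:2]*.1,-.5,.5); p=p+d
print(p,z,Y,st())
E
```

```text
t41.1 pos [ 478.2 -189.5  151.7] gap 18.8 F [-0.7  0.9  4.8] T [0.19 0.23 0.02] q7 1.37
8 z 151.5 [-0.2 -2.3  4.8] Tz -0.15 t41.4
16 z 151.8 [-1.7 -3.  -1.8] Tz -0.07 t41.6
24 z 151.6 [-0.1 -0.4 -1.4] Tz 0.02 t41.9
32 z 151.6 [ -0.6  -2.  -11.3] Tz -0.21 t42.2
40 z 150.4 [ -1.4   0.4 -12.2] Tz -0.21 t42.5
48 z 149.2 [ -0.2   0.2 -14.2] Tz -0.32 t42.8
56 z 148.0 [ -0.9  -0.8 -11.9] Tz -0.31 t43.1
64 z 146.8 [-3.3 -0.5 -1.3] Tz 0.09 t43.4
72 z 146.8 [-8.8 -1.7 10.7] Tz 2.45 t43.7
stop
[ 477.36167397 -190.3284687 ] 146.7823657356104 0.9560964759643662 t43.7 pos [ 477.1 -190.6  147.4] gap 18.6 F [-8.8 -1.7 10.7] T [0.09 2.04 2.45] q7 0.41
```

```bash
python3 - <<'E'
from h import *
p=np.array([477.8,-190.]); Y=.956
movel([*p,147],R(Y+.1),max_speed=20); print(st())
open_gripper(); print(st()); movel([*p,190],max_speed=100); clamp(); movel([*p,172],max_speed=60)
print(movel([*p,158],max_speed=12,guard=3),st())
movel([*p,185],max_speed=60)
E
```

```text
t43.9 pos [ 477.7 -190.   147.2] gap 18.6 F [-4.5 -0.5  1.3] T [0.07 1.26 0.62] q7 0.48
t44.6 pos [ 477.8 -190.   147. ] gap 85.2 F [ 0.3 -0.  -0.6] T [-0.03 -0.06  0.01] q7 0.48
True t47.2 pos [ 477.8 -190.   162. ] gap -0.3 F [-1.3  0.4  9.8] T [0.33 0.29 0.01] q7 0.46
```

The bar top is at 162.0, which matches fully tight. I give it a final snug and then photograph it.

```bash
python3 - <<'E'
from h import *
p=np.array([477.8,-190.]); Y=.956+.06
open_gripper(); movel([*p,146],R(Y),max_speed=80); clamp(); wait(.1); print(st())
for k in range(8):
    Y-=np.radians(2.5); movel([*p,146],R(Y),max_speed=20); tz=np.mean([read_state()['torque'][2] for _ in range(4)]); print(k,round(tz,2))
    if tz>1: break
open_gripper(); print(st()); movel([*p,300],max_speed=250); movel([560,0,380],max_speed=400)
t=shot('top','t8'); s=shot('scene','s8')
cv2.imwrite('pics/c8.png',np.hstack([cv2.resize(t['image'][205:325,335:455],(480,480)),cv2.resize(s['image'][150:250,260:380][:,:],(320,267)).repeat(1,0)[:, :] if 0 else cv2.resize(s['image'][140:260,250:330],(320,480))]))
E
```

```text
t49.9 pos [ 477.7 -189.9  146.2] gap 19.0 F [-2.3  1.8  6. ] T [0.24 0.54 0.72] q7 0.45
0 1.66
t50.8 pos [ 477.8 -190.   146. ] gap 85.3 F [ 1.4  0.2 -0.1] T [ 0.01 -0.03  0.01] q7 0.42
```

View pics/c8.png

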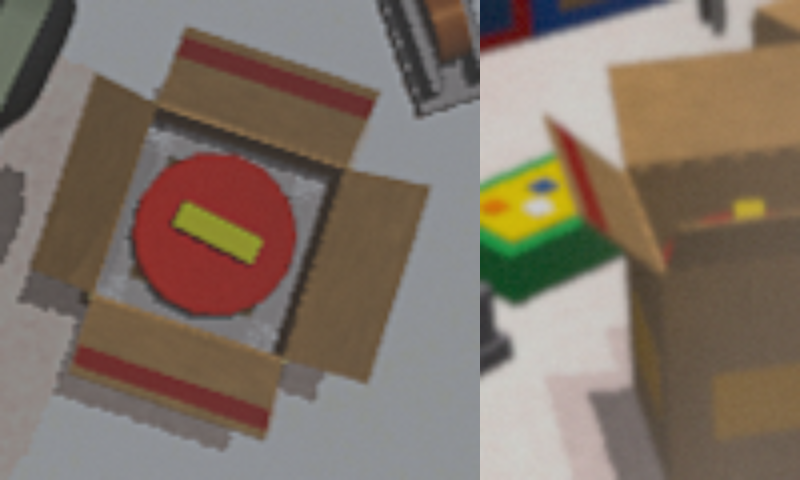

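The lid is down at crop (215,233) and clear of the walls. Now the flaps, starting with the near inner one.

```bash
cat >> h.py <<'E'
CC=np.array([477.6,-188.8]); CX=np.array([np.cos(CY),np.sin(CY)]); CYv=np.array([-CX[1],CX[0]])
def flap(n,zh,yaw,r0=152,rin=28):
    P=lambda r,z:[*(CC+r*n),z]
    movep(P(r0,zh+110),R(yaw)); movel(P(r0,zh+26),max_speed=200); 
    print('sweep',movel(P(rin,zh+30),max_speed=100,guard=15),st())
    print('press',movel(P(rin,zh-2),max_speed=40,guard=4),st())
    movel(P(rin,zh+110),max_speed=250)
E
python3 - <<'E'
from h import *
clamp(); yaw=best((*CC,280),CY,np.pi); print(yaw)
for r in(152,28):
    for z in(198,282): print(inverse_kinematics([*(CC-r*CX),z],R(yaw)) is not None)
movel([*CC,330],R(yaw),max_speed=300) if 0 else movep([*CC,330],R(yaw))
flap(-CX,172,yaw)
t=shot('top','t9'); s=shot('scene','s9')
cv2.imwrite('pics/c9.png',cv2.resize(s['image'][100:260,230:400],None,fx=3.5,fy=3.5))
E
```

```text
5.936185307179587
True
True
True
True
sweep True t56.5 pos [ 343.2 -139.9  198.1] gap -0.0 F [-7.3  4.4  5.9] T [0.75 1.47 0.01] q7 -1.21
press True t56.8 pos [ 342.6 -139.6  197.7] gap -0.1 F [-3.3  1.7  2.9] T [0.21 0.7  0.  ] q7 -1.21
```

View pics/c9.png

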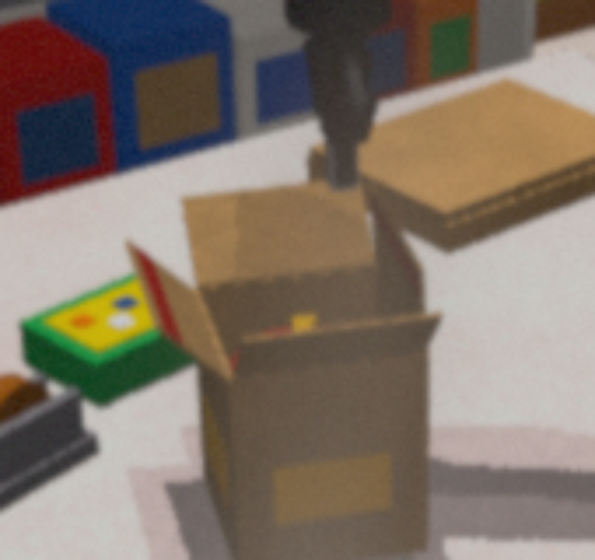

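The near flap now stands roughly upright at (400,245): the guard tripped on first contact and the retreat swept it up. I repeat with a higher guard and a slower sweep.

```bash
sed -i 's/max_speed=100,guard=15),st/max_speed=70,guard=30),st/; s/zh-2),max_speed=40,guard=4/zh-2),max_speed=30,guard=6/' h.py; python3 - <<'E'
from h import *
yaw=CY+2*np.pi
movel([*(CC-152*CX),282],max_speed=250)
flap(-CX,172,yaw)
s=shot('scene','s10')
t=shot('top','t10')
cv2.imwrite('pics/c10.png',cv2.resize(s['image'][100:260,230:400],None,fx=3.5,fy=3.5))
E
```

```text
Traceback (most recent call last):
  File "h.py", line 64, in flap
    movep(P(r0,zh+110),R(yaw)); movel(P(r0,zh+26),max_speed=200);
                                ~~~~~^^^^^^^^^^^^^^^^^^^^^^^^^^^
workcell.PlanningError: the arm cannot follow that straight line within its joint ranges
```

```bash
python3 - <<'E'
from h import *
print(np.round(read_state()['qpos'],2))
p=lambda r,z:[*(CC-r*CX),z]
# home-like seed: elbow in plane (q3~0), from the start posture
q=np.array([-.1+.3,.2,0,2.2,0,.75,-1.7]); goto_joints([.36,.3,-.2,1.9,.05,1.0,-1.7]); print(st())
yaw=CY+2*np.pi
for r,z in((152,282),(152,198),(28,202),(28,170)): 
    i=inverse_kinematics(p(r,z),R(yaw)); print(None if i is None else np.round(i,2))
E
```

```text
[-1.08 -0.09  1.28  2.19  0.11  0.98 -1.78]
t62.1 pos [ 455.8 -147.   251.6] gap 0.0 F [0.3 0.2 0.8] T [ 0.   -0.03  0.01] q7 -1.70
[ 0.41  0.03 -0.19  2.15  0.01  0.96 -1.7 ]
[ 0.4   0.16 -0.19  2.27  0.05  0.72 -1.74]
[ 0.39  0.34 -0.17  1.98  0.08  0.82 -1.74]
[ 0.38  0.39 -0.16  2.01  0.09  0.74 -1.75]
```

```bash
python3 - <<'E'
from h import *
yaw=CY+2*np.pi
movel([*(CC-28*CX),285],max_speed=200)
flap(-CX,172,yaw)
print(np.round(read_state()['qpos'],2))
s=shot('scene','s10')
t=shot('top','t10')
cv2.imwrite('pics/c10.png',cv2.resize(s['image'][100:260,230:400],None,fx=3.5,fy=3.5))
E
```

```text
sweep False t65.5 pos [ 451.1 -179.2  202.1] gap 0.1 F [-0.3  0.7 -1.3] T [0.04 0.02 0.02] q7 -1.74
press True t66.4 pos [ 451.2 -179.3  172.8] gap -0.1 F [-2.7  0.8 12.2] T [0.16 0.61 0.02] q7 -1.75
[ 0.4   0.25 -0.18  1.89  0.05  1.01 -1.71]
```

View pics/c10.png

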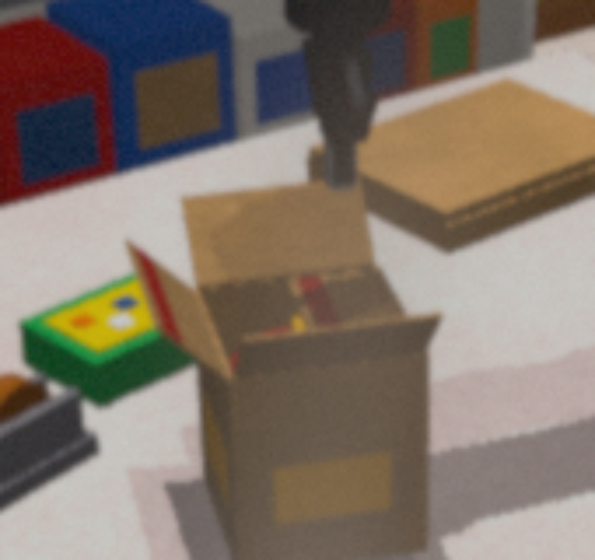

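The near flap lies flat, its stripe at (318,300). Next the far one, then left and right.

```bash
python3 - <<'E'
from h import *
yaw=CY+2*np.pi
flap(CX,172,yaw)
print(np.round(read_state()['qpos'],2))
t=cloud(shot('top','t11')).reshape(-1,3)
d=t[:,:2]-CC; a=d@CX; b=d@CYv
for r in((-65,-15),(15,65)):
    m=(a>r[0])&(a<r[1])&(abs(b)<60)&(t[:,2]<205)&(t[:,2]>100); print(r,np.percentile(t[m,2],[10,50,90]))
E
```

```text
sweep True t69.3 pos [ 578.  -225.   202.1] gap -0.3 F [ 2.8 -1.   5.7] T [-0.11 -0.23  0.01] q7 -1.73
press True t69.7 pos [ 578.6 -225.3  202. ] gap 0.2 F [ 1.6 -1.3  5.4] T [-0.12 -0.22 -0.  ] q7 -1.73
[ 0.4   0.34 -0.18  1.76  0.07  1.04 -1.72]
(-65, -15) [168.44524624 172.95067249 177.85840046]
(15, 65) [102.01312622 137.08076183 143.30515833]
```

```bash
sed -i 's/max_speed=70,guard=30/max_speed=50,guard=30/' h.py; python3 - <<'E'
from h import *
t=cloud(dict(np.load('pics/t11.npz'))).reshape(-1,3)
d=t[:,:2]-CC; a=d@CX; b=d@CYv
m=(a>60)&(a<150)&(abs(b)<65)&(t[:,2]<250)&(t[:,2]>185); print(m.sum(),np.round(np.percentile(a[m],[5,50,95])),np.round(np.percentile(t[m,2],[5,50,95])))
yaw=CY+2*np.pi
flap(CX,172,yaw)
t=cloud(shot('top','t12')).reshape(-1,3)
d=t[:,:2]-CC; a=d@CX; b=d@CYv
for r in((-65,-15),(15,65)):
    m=(a>r[0])&(a<r[1])&(abs(b)<60)&(t[:,2]<205)&(t[:,2]>100); print(r,np.percentile(t[m,2],[10,50,90]))
E
```

```text
16 [61. 66. 70.] [189. 198. 217.]
sweep False t74.1 pos [ 504.  -198.3  202. ] gap 0.0 F [ 0.3 -0.3  0.8] T [ 0.03 -0.07 -0.  ] q7 -1.74
press True t75.0 pos [ 503.8 -198.3  172.9] gap -0.0 F [-1.4  0.1 10.8] T [ 0.18  0.52 -0.02] q7 -1.75
(-65, -15) [167.81778988 172.53597252 177.31190108]
(15, 65) [168.67576048 173.83593601 177.65581951]
```

```bash
python3 - <<'E'
from h import *
import h
def flap2(n,zh,yaw,r0=156,rin=28):
    P=lambda r,z:[*(CC+r*n),z]
    movep(P(r0,zh+108),R(yaw)); movel(P(r0,zh+26),max_speed=200)
    for k in range(3):
        g=movel(P(rin,zh+30),max_speed=50,guard=30); print('sweep',g,st())
        if not g: break
    if not g: print('press',movel(P(rin,zh-2),max_speed=30,guard=6),st())
    movel([*read_state()['eef_pos'][:2],zh+108],max_speed=250)
yaw=CY+2*np.pi
for n in(CYv,-CYv): movep([*CC,290],R(yaw)); flap2(n,177,yaw); print(np.round(read_state()['qpos'],2))
movep([300,-450,380],R(yaw))
T=shot('top','t13'); s=shot('scene','s13'); t=cloud(T).reshape(-1,3)
d=t[:,:2]-CC; a=d@CX; b=d@CYv
for r in((-65,-15),(15,65)):
  for q in((-65,0),(0,65)):
    m=(b>r[0])&(b<r[1])&(a>q[0])&(a<q[1])&(t[:,2]<205)&(t[:,2]>100); print(r,q,np.percentile(t[m,2],[10,50,90]))
cv2.imwrite('pics/c13.png',np.hstack([cv2.resize(T['image'][205:325,335:455],(400,400)),cv2.resize(s['image'][130:270,240:380],(400,400))]))
E
```

```text
sweep True t78.3 pos [517.2 -80.7 205.8] gap -0.2 F [-2.9  7.1 10.9] T [ 0.94  0.62 -0.04] q7 -1.99
sweep True t78.8 pos [515.6 -85.4 207.6] gap -0.1 F [-5.9  7.6 15. ] T [ 1.16  1.05 -0.1 ] q7 -1.98
sweep True t79.3 pos [513.5 -91.6 209.4] gap -0.4 F [-6.4  7.5 18.9] T [ 1.01  1.35 -0.1 ] q7 -1.96
[ 0.27  0.3  -0.25  1.8   0.08  1.04 -1.93]
sweep True t82.6 pos [ 438.2 -299.   205.6] gap -0.1 F [-5.  -3.2 12.4] T [-0.37  1.    0.07] q7 -1.50
sweep True t83.1 pos [ 440.  -294.5  207.4] gap -0.0 F [-7.9 -3.  14.4] T [-0.22  1.39  0.11] q7 -1.51
sweep True t83.6 pos [ 442.3 -288.5  209.2] gap -0.1 F [-8.6 -1.3 18.2] T [0.03 1.57 0.12] q7 -1.53
[ 0.57  0.31 -0.14  1.79  0.06  1.04 -1.51]
(-65, -15) (-65, 0) [168.61904971 172.83225258 178.35324803]
(-65, -15) (0, 65) [168.07176821 172.7940224  177.64379145]
(15, 65) (-65, 0) [168.27928684 172.93885828 177.67445847]
(15, 65) (0, 65) [167.77502183 172.67320981 177.34149183]
```

View pics/c13.png

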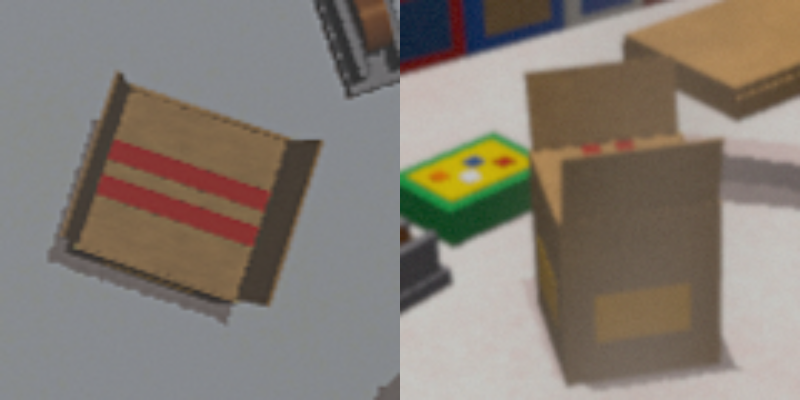

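Inner flaps are flat. The outer ones now stand at about upright (left) and slightly out (right), because the edges caught on the finger. I repeat the sweep with the tip higher.

```bash
python3 - <<'E'
from h import *
def flap3(n,zh,yaw,r0=135,rin=28):
    P=lambda r,z:[*(CC+r*n),z]
    movep(P(r0,zh+108),R(yaw)); movel(P(r0,zh+45),max_speed=200)
    for r,z in((60,45),(rin,32)):
        g=movel(P(r,zh+z),max_speed=60,guard=30); print('sweep',g,st())
        if g: break
    if not g: print('press',movel(P(rin,zh-2),max_speed=30,guard=6),st())
    movel([*read_state()['eef_pos'][:2],zh+108],max_speed=250); return g
yaw=CY+2*np.pi
movep([*CC,290],R(yaw))
for n in(CYv,-CYv):
    flap3(n,177,yaw); movep([*CC,290],R(yaw))
movep([300,-450,380],R(yaw))
T=shot('top','t14'); s=shot('scene','s14'); t=cloud(T).reshape(-1,3)
d=t[:,:2]-CC; a=d@CX; b=d@CYv
for r in((-65,-15),(15,65)):
  for q in((-65,0),(0,65)):
    m=(b>r[0])&(b<r[1])&(a>q[0])&(a<q[1])&(t[:,2]<205)&(t[:,2]>100); print(r,q,np.percentile(t[m,2],[10,50,90]))
cv2.imwrite('pics/c14.png',np.hstack([cv2.resize(T['image'][205:325,335:455],(400,400)),cv2.resize(s['image'][130:270,240:380],(400,400))]))
cv2.imwrite('pics/c14b.png',np.hstack([T['image'][100:340,130:530], s['image'][140:440:,200:600][:240]]))
E
```

```text
sweep False t88.8 pos [ 498.1 -132.1  222. ] gap -0.0 F [ 0.  -0.2  0.4] T [ 0.02  0.   -0.04] q7 -1.89
sweep False t89.5 pos [ 487.2 -162.4  209. ] gap 0.4 F [-1.1 -0.2 -0. ] T [-0.06 -0.02  0.02] q7 -1.83
press True t90.5 pos [ 487.  -162.5  177.9] gap -0.1 F [-2.5  1.2 11.4] T [ 0.09  0.53 -0.01] q7 -1.85
sweep False t93.8 pos [ 457.1 -245.5  222. ] gap -0.0 F [ 0.5  0.7 -0.1] T [-0.04 -0.01 -0.01] q7 -1.63
sweep False t94.5 pos [ 468.1 -215.2  209. ] gap -0.3 F [0.5 0.2 0.2] T [-0.01 -0.    0.08] q7 -1.70
press True t95.5 pos [ 468.1 -215.1  177.9] gap 0.1 F [-2.7  1.  11.4] T [ 0.15  0.5  -0.02] q7 -1.72
(-65, -15) (-65, 0) [173.19372243 178.04348094 182.51818315]
(-65, -15) (0, 65) [173.2132238  177.91059736 182.51251034]
(15, 65) (-65, 0) [172.96848574 178.14588296 182.42900867]
(15, 65) (0, 65) [172.92304217 177.56087396 182.2538435 ]
```

View pics/c14.png

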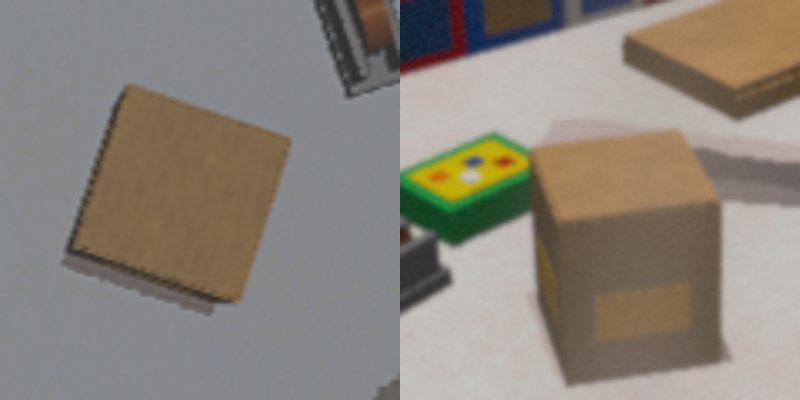

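All four flaps are shut and flat (top at about 178 mm). One last full view, to check for cars the arm hid at the start and that the bystanders are in place.

View pics/t14.png

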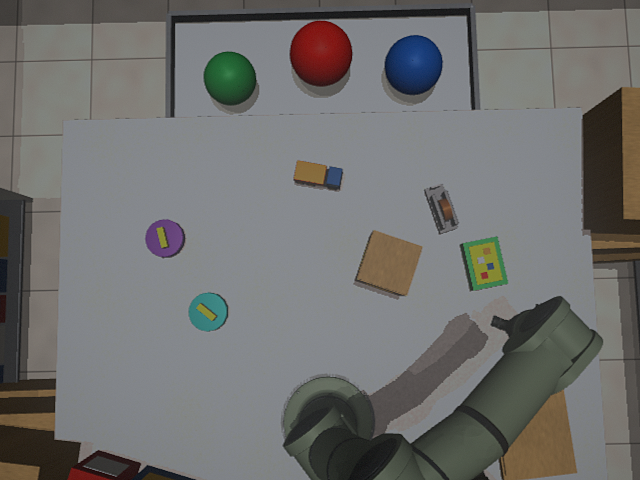

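The counter is clear of cars. The lorry (318,175), tape dispenser (441,208) and game box (484,263) are where they started, and the carton at (389,263) is closed.

```bash
python3 -c "
from h import *
print(st()); print(finish_job())"
```

```text
t97.7 pos [ 301.  -449.1  379.6] gap 0.1 F [0.5 0.4 0.4] T [ 0.02 -0.03  0.03] q7 -1.07
the job is handed in; nothing more can be done
None
```

The job is handed in at 97.7 s of the 210 s: both cars present (green and white) are in the jar, the red lid is screwed fully down, all four flaps lie flat with the inner pair closed first, and the lorry, game box and tape dispenser are where they started; the verdict was not shown to me.

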